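# Load converter modules into a tilted shipping tube

## Task

Load the two loose power converter modules into the tilted clear shipping tube, facing like the ones already in it: white header end first, heat sink up. Lay each in the open bay at the tube's upper end and push it in through the mouth, until the whole row is closed up against the stopper at the bottom without gaps and the last module is flush with the mouth. Leave the other things on the bench where they are.

Things in the scene. Friction and masses are not known exactly. Their poses are not given: they have to be found in the camera images.
- tube: Clear shipping tube on an aluminium cradle, fixed, tilted 15 degrees. Origin: centre of the track floor at the mouth, 105 mm above the bench. +x runs down along the tube (the way to push), y across, z normal to the track. Tube from x = 0 to 234 mm: board channel 39 mm wide, 6 mm high under lips (top at 8.5 mm); from x = 12 mm on, walls 29 mm apart rise to z = 34 mm, slotted on top.
- tube_bay (a point): Centre of the open loading bay's floor, at x = -42 mm of the tube. The bay is the same track, x = -84 to 0 mm, open above and at its upper end, with side curbs 5 mm high, 39 mm apart at the mouth and 44 mm at the upper end. A module stays where it is left on the slope (friction about 0.4); less than 3 N slides it or the whole row.
- tube_stop (a point): Centre of the track floor at the rubber stopper, x = 234 mm of the tube. Four modules fill the tube: closed up, the last one's plain end is 2 mm inside the mouth (their origins then at about x = 31, 89, 147 and 205 mm).
- stand: Grey steel stand under the tube, fixed to the bench: base plate 320 x 110 x 8 mm, two brackets. Origin: centre of the base's underside; +x is the level direction in which the tube descends. Tube mouth at x = -75 mm; the bay's upper end at x = -156 mm, 127 mm above the bench.
- module_a: Loose converter module, about 75 g, lying on its green board 58 x 37 x 4 mm (long side = x). Aluminium finned heat sink 44 x 26 mm on it, x -29 to +15 mm, standing 4 to 28 mm above the underside; 5.5 mm of board shows along each side. At x = -29 mm sink and board end flush (plain end); the white header is at the +x end. Origin: centre of the underside; z up.
- module_a_header (a point): Top centre of module_a's white pin header, which is 9 mm long and 24 mm wide: 22.5 mm along +x and 13 mm up from the module's origin.
- module_b: Loose converter module, about 75 g, lying on its green board 58 x 37 x 4 mm (long side = x). Aluminium finned heat sink 44 x 26 mm on it, x -29 to +15 mm, standing 4 to 28 mm above the underside; 5.5 mm of board shows along each side. At x = -29 mm sink and board end flush (plain end); the white header is at the +x end. Origin: centre of the underside; z up.
- module_b_header (a point): Top centre of module_b's white pin header, which is 9 mm long and 24 mm wide: 22.5 mm along +x and 13 mm up from the module's origin.
- module_c: Same kind of module, already in the tube, lowest in the row, its header end pointing down the tube (+x of the tube). Same axes and origin as the loose ones.
- module_d: Same kind of module, already in the tube above module_c and facing the same way. There are gaps below these two, 10 to 30 mm in all, which close when the row is pushed.
- fan: Bystander: black case fan 80 x 80 x 25 mm lying flat, loose. Origin: centre of the underside.
- spray_can: Bystander: white spray can, 54 mm diameter, 150 mm tall, standing loose. Origin: centre of the underside.
- screwdriver: Bystander: screwdriver lying on the bench, about 200 mm long. Origin: underside, near its middle.
- screw_tray: Bystander: open grey tray 100 x 80 x 25 mm, loose. Origin: centre of the underside.

How it is judged:
By the outcome, as a careful person would: the job done as asked, in the order asked, and still so for the second after the job is handed in, with the robot touching nothing.
It also fails if it takes over 72 s, if anything falls off the work surface, if the arm or the gripper's body presses on something with over 40 N, if the wrist force passes 120 N, or if a joint passes its speed limit or range.

## Robot

A 6-joint arm with a two-finger parallel gripper is mounted at the origin on the work surface. World frame = base frame: x ahead of the robot, y to its left, z up, the work surface at z = 0. Lengths are in mm, angles in degrees, forces in N, time in s.
With the tool pointing down it reaches from about 275 to 725 mm from the base axis. Payload 15.9 kg.
Tool frame: the origin (TCP) lies midway between the tips of the shut fingers; the grasp point (between the pads) lies pinch_z behind it (pinch_z is the distance from the TCP to the grasp point, in mm); z points along the fingers, x is the direction in which the jaws open and shut, and the axes are right-handed (so a half turn about z gives the same grasp; the last joint's range is limited). The gripper opens to 85 mm and grips with 20 to 120 N. Pads are 22 mm wide; open, the fingers measure 114 mm over their backs; the gripper's body (76 mm by 85 mm) begins 54 mm behind the grasp point. The pads swing forward as they close: fully open they stand 13 mm farther back than shut.
Start: joints at [76.834, 12.198, -1.971, 75.831, 0, 90], TCP at [113.886, 486.842, 206.406] pointing down, gripper open.
Joint ranges: [-170.91, 170.91], [-42.67, 98.43], [-65.05, 77.54], [-120.47, 116.71], [-90, 82.35], [-180, 180]. Speed limits (degrees/s): [108.29, 108.29, 136.94, 147.25, 180, 180].

## Interface

Orientations are given as a 3x3 rotation matrix whose columns are the frame's x, y, z axes.
In Python, from bench import * gives the robot as it stands. The module is installed in compiled form; this text tells all that it offers. Calls block until the motion is done:
- goto(position, orientation): joint-space move of the TCP to a pose.
- movel(position, v=150, frame=None): straight line of the TCP; frame=None keeps the orientation; v is the mean speed in mm/s.
- move_joints(angles): joint-space move.
- let_go() and grasp(grasp_force=None): open the fingers fully, or close them until they stop; grasp_force is the grip in N (None keeps the last).
- dwell(seconds).
- solve_ik(position, orientation): joint angles nearest the present ones, or None.
- grab_frame(name): name is "scene" or "top" or "wrist"; returns the picture (420x560x3 uint8, red, green, blue); there is no depth.
- calibration(name): a dict with "intrinsics" (3x3 intrinsics, pixels), "k1" (the pictures are not rectified: a ray, as slopes to the right and down, at radius r is drawn at 1 + k1 r^2 times it, then the intrinsics apply), "cam_to_world" (4x4, takes a point from camera to world coordinates). Camera axes: x right, y up, looking along -z (the intrinsics and any distortion apply to the point x, -y, -z); pixel columns grow to the right and rows downward; lengths in mm; the calibration is good to about 2 mm. A picture is of the moment at which its call begins: read the wrist's pose just before it. calibration takes no time and is no camera call; for the wrist camera it gives the pose at the moment of the call.
A pose or a line that the arm cannot do raises PlanningError and nothing moves.
- sign_off(): hands the job in, once; it reports no verdict.
Readings, each from a call of its own:
- current_clock(): time.
- current_joints(): joint angles.
- current_joint_velocities(): joint speeds.
- current_joint_torque(): joint torques, N m.
- current_tcp_pos(): TCP position.
- current_tcp_rot(): TCP orientation.
- current_force(): force on the tool from outside, world axes, zero at the start.
- current_torque(): the same for the moment, N m.
- current_grip_width(): opening from 0.0 (shut) to 1.0 (fully open).
Only numpy, scipy, OpenCV 4.12 (cv2) and the standard library are available. Lean on these libraries where they do the work, as an engineer would, in place of code of your own. Each camera call takes 0.05 s, during which the arm holds its last target.

## Working session

There is one attempt and no reset: what is moved stays moved. The work goes in short steps, each a Python script; the robot and the scene stay as the last script left them, time stands still between calls to the robot, and variables do not carry over. Pictures are saved under pics/ and viewed, and the job is handed in when it is done.

```bash
mkdir -p pics; cat > h.py <<'E'
from bench import *
import numpy as np, cv2
def snap(name,fn):
    c=calibration(name); im=grab_frame(name); cv2.imwrite('pics/'+fn,im[:,:,::-1]); return im,c
def ray(c,u,v):
    K=np.array(c["intrinsics"],float); k1=c["k1"]
    p=np.array([(u-K[0,2])/K[0,0],(v-K[1,2])/K[1,1]])
    q=p.copy()
    for _ in range(30): q=p/(1+k1*(q@q))
    T=np.array(c["cam_to_world"]); d=T[:3,:3]@np.array([q[0],-q[1],-1.]); return T[:3,3],d
def atz(c,u,v,z):
    o,d=ray(c,u,v); return o+d*(z-o[2])/d[2]
def proj(c,P):
    K=np.array(c["intrinsics"],float);T=np.array(c["cam_to_world"])
    x=(np.atleast_2d(P)-T[:3,3])@T[:3,:3]
    a=np.stack([x[:,0]/-x[:,2],-x[:,1]/-x[:,2]],1)
    r2=(a**2).sum(1,keepdims=True); a=a*(1+c["k1"]*r2)
    return a*[K[0,0],K[1,1]]+[K[0,2],K[1,2]]
E
python3 - <<'E'
from h import *
for n in("scene","top","wrist"):
    im,c=snap(n,n+"0.png"); print(n,c)
print(current_clock(),current_tcp_rot(), [x for x in dir() if 'pinch' in x], globals().get('pinch_z'))
E
```

```text
scene {'intrinsics': array([[437.68818436,   0.        , 274.88936295],
       [  0.        , 437.68818436, 215.64191302],
       [  0.        ,   0.        ,   1.        ]]), 'k1': -0.012705127569820757, 'cam_to_world': array([[-1.08770033e-01, -6.45005342e-01,  7.56397507e-01,
         1.38621636e+03],
       [ 9.94020240e-01, -7.79482071e-02,  7.64711726e-02,
        -6.93449914e+00],
       [ 9.63551480e-03,  7.60192204e-01,  6.49626793e-01,
         8.19949453e+02],
       [ 0.00000000e+00,  0.00000000e+00,  0.00000000e+00,
         1.00000000e+00]])}
top {'intrinsics': array([[379.4159067 ,   0.        , 287.97788753],
       [  0.        , 379.4159067 , 209.73095127],
       [  0.        ,   0.        ,   1.        ]]), 'k1': -0.005842555624536637, 'cam_to_world': array([[-2.96129526e-02,  9.81718392e-01, -1.88021466e-01,
         3.79842737e+02],
       [-9.99490506e-01, -3.13231965e-02, -6.13064603e-03,
        -9.08123588e+01],
       [-1.19080013e-02,  1.87744124e-01,  9.82145785e-01,
         1.02675061e+03],
       [ 0.00000000e+00,  0.00000000e+00,  0.00000000e+00,
         1.00000000e+00]])}
wrist {'intrinsics': array([[334.95739903,   0.        , 279.99298917],
       [  0.        , 334.95739903, 211.15347938],
       [  0.        ,   0.        ,   1.        ]]), 'k1': 0.011222030646958075, 'cam_to_world': array([[ 2.27769044e-01, -9.32233845e-01, -2.81178450e-01,
         4.31273996e+01],
       [ 9.73715022e-01,  2.17898635e-01,  6.63267698e-02,
         5.03630327e+02],
       [-5.63659184e-04, -2.88894866e-01,  9.57360663e-01,
         3.73562191e+02],
       [ 0.00000000e+00,  0.00000000e+00,  0.00000000e+00,
         1.00000000e+00]])}
0.15 [[ 2.27760515e-01  9.73717161e-01 -1.93692776e-04]
 [ 9.73716798e-01 -2.27760597e-01 -8.40754495e-04]
 [-8.62772662e-04  2.88876708e-06 -9.99999628e-01]] ['pinch_z'] 18.700000000000003
```

```bash
ls -la; python3 -c "
import bench;print([x for x in dir(bench) if x[0]!='_'])"
```

```text
total 16
drwxr-xr-x  3 agent agent 4096 Dec  7 03:38 .
drwxr-xr-x 23 root  root  4096 Dec  7 03:37 ..
-rw-r--r--  1 agent agent  765 Dec  7 03:38 h.py
drwxr-xr-x  2 agent agent 4096 Dec  7 03:38 pics
['PlanningError', 'calibration', 'current_clock', 'current_force', 'current_grip_width', 'current_joint_torque', 'current_joint_velocities', 'current_joints', 'current_tcp_pos', 'current_tcp_rot', 'current_torque', 'dwell', 'goto', 'grab_frame', 'grasp', 'let_go', 'move_joints', 'movel', 'pinch_z', 'sign_off', 'solve_ik']
```

View pics/top0.png

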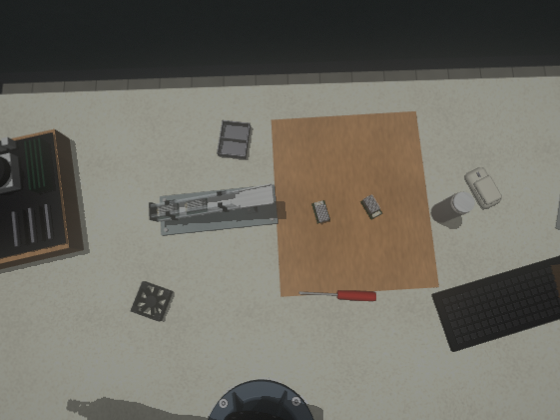

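View pics/scene0.png

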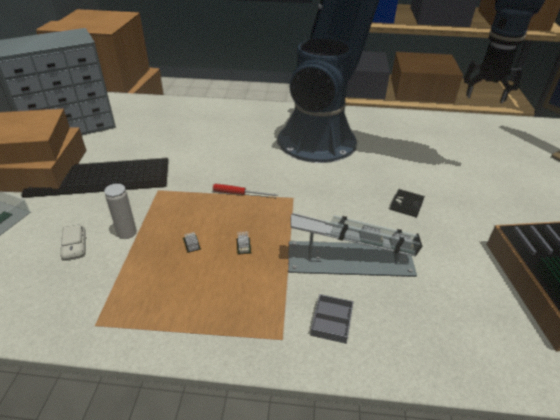

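View pics/wrist0.png

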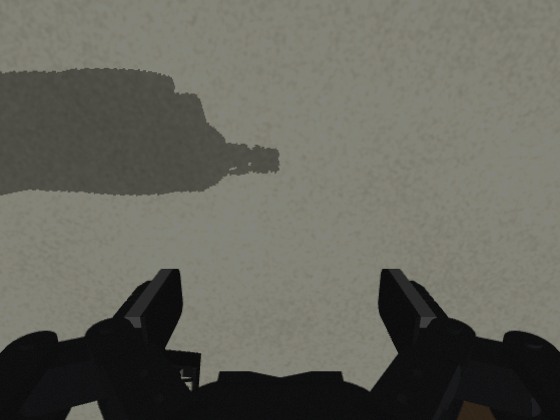

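Top picture: base at the bottom. The stand is at cols 150–280, rows 183–235, with its bay to the right at about (255,195). The loose modules are at about (321,212) and (372,207). I'll zoom in for the corners.

```bash
python3 - <<'E'
import cv2,numpy as np
im=cv2.imread('pics/top0.png')
cv2.imwrite('pics/z1.png',cv2.resize(im[175:245,140:290],None,fx=5.3,fy=5.3,interpolation=cv2.INTER_CUBIC))
cv2.imwrite('pics/z2.png',cv2.resize(im[185:235,300:395],None,fx=8,fy=8,interpolation=cv2.INTER_CUBIC))
im=cv2.imread('pics/scene0.png')
cv2.imwrite('pics/z3.png',cv2.resize(im[200:285,280:430],None,fx=5.3,fy=5.3,interpolation=cv2.INTER_CUBIC))
E
```

```text
(no output)
```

View pics/z1.png

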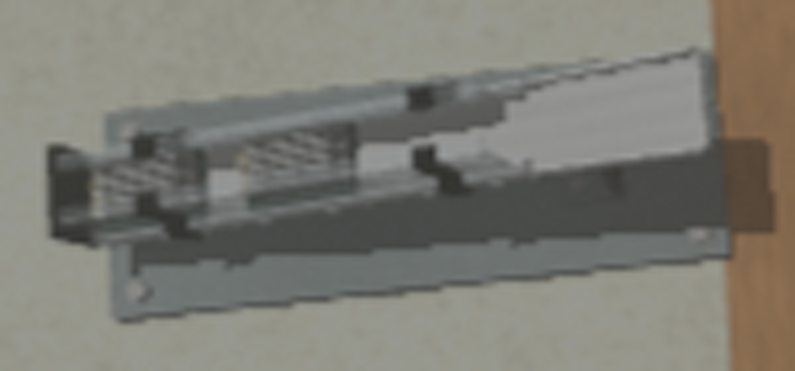

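View pics/z2.png

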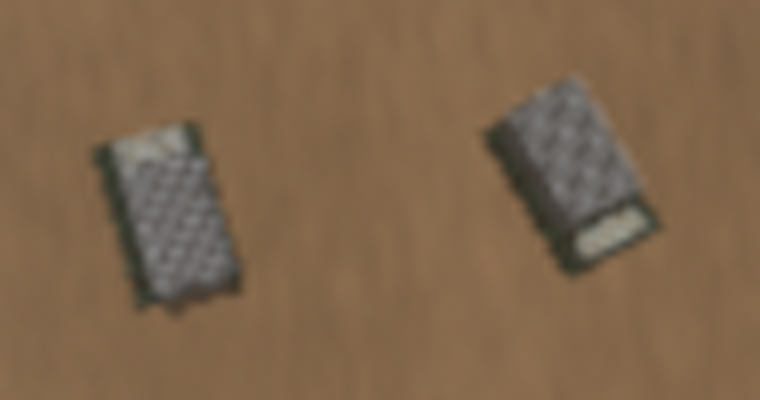

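View pics/z3.png

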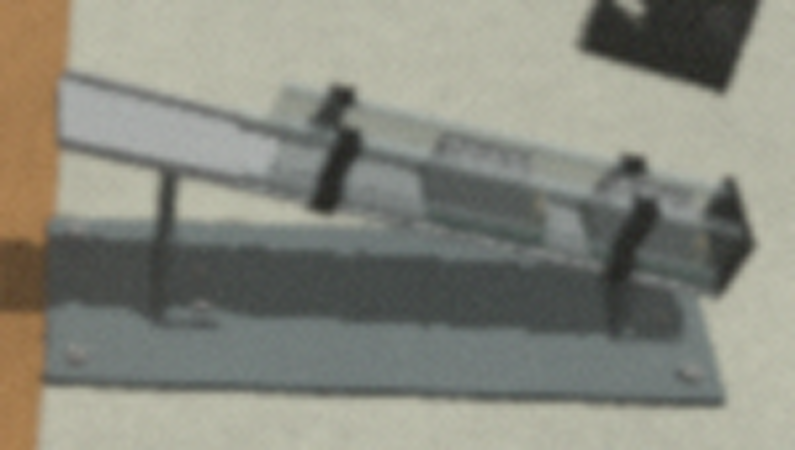

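```bash
cat >> h.py <<'E'
from scipy.optimize import least_squares
C15,S15=np.cos(np.radians(15)),np.sin(np.radians(15))
def Rz(a): return np.array([[np.cos(a),-np.sin(a),0],[np.sin(a),np.cos(a),0],[0,0,1.]])
Rtilt=np.array([[C15,0,S15],[0,1,0],[-S15,0,C15]])
def tube2stand(P): return np.atleast_2d(P)@Rtilt.T+[-75,0,105]
def pose2(p,P): return np.atleast_2d(P)@Rz(p[2]).T+[p[0],p[1],0]
def fit(obs,p0):
    # obs: list (cal, pts_obj(N,3), pix(N,2))
    f=lambda p:np.concatenate([(proj(c,pose2(p,P))-px).ravel() for c,P,px in obs])
    r=least_squares(f,p0,loss='soft_l1'); return r.x,f(r.x).reshape(-1,2)
E
python3 - <<'E'
from h import *
ct,cs=calibration("top"),calibration("scene")
z=lambda l,ox,oy,s:np.array(l,float)/s+[ox,oy]
base=[[160,55,8],[160,-55,8],[-160,-55,8],[-160,55,8]]
# tube +x ~ world +y; stand y ~ -x
o,=[atz(ct,215,211,8)]; print(o)
pt=z([(107,112),(120,320),(730,257)],140,175,5.3)
ps=z([(45,383),(722,403),(48,222)],280,200,5.3)
bay=tube2stand([[-84,22,5],[-84,-22,5]])
B=lambda *i:np.array([base[k] for k in i],float)
for name,obs in {'base':lambda f:[(ct,B(*f[0]),pt),(cs,B(*f[1]),ps)]}.items(): pass
print([atz(ct,*q,8).round(0) for q in pt],[atz(cs,*q,8).round(0) for q in ps])
def run(ang,s):
    # stand +y in world: if ang=90deg, y-> -x world (near robot)
    it=[[160,-55,8],[160,55,8],[-160,55,8]]; isc=[[-160,-55,8],[160,-55,8],[-160,55,8]]
    bt=tube2stand([[-84,-22,5],[-84,22,5]])
    T=z([(700,50),(714,148)],140,175,5.3); S=z([(62,73),(60,143)],280,200,5.3)
    o1=[(ct,it,pt),(cs,isc,ps)]; 
    obt=[(ct,bt,T)]; obs=[(cs,bt[::-1],S)]
    for o in (o1,o1[:1],o1[1:],obt,obs,o1+obt+obs):
        x,r=fit(o,[o1[0][2][0][0]*0+380,100,ang]); print(x[:2].round(1),np.degrees(x[2]).round(2),abs(r).max().round(1)); 
    print(r.round(1))
run(np.pi/2,0)
# modules
zs={'m1':[(195,120),(95,148),(140,305),(240,290)],'m2':[(660,228),(572,275),(487,135)]}
for k,v in zs.items():
    q=z(v,300,185,8); print(k,[atz(ct,*p,4).round(1)[:2] for p in q])
print([atz(ct,*p,0).round(0)[:2] for p in [(153,301),(235,140),(453,215),(357,295),(300,293)]])
E
```

```text
[577.70949471 115.45757451   8.        ]
[array([624., 268.,   8.]), array([515., 257.,   8.]), array([538., -56.,   8.])] [array([652., -45.,   8.]), array([627., 269.,   8.]), array([543., -53.,   8.])]
[582.9 107.1] 94.5 1.8
[581.2 104.4] 94.1 1.3
[414.7 104.3] 103.79 52.5
[382.6  97.3] 133.1 45.7
[382.2  96.9] 126.2 32.5
[582.4 106.5] 94.29 1.8
[[-0.9 -0.3]
 [-1.7 -0.2]
 [ 0.6 -0.7]
 [-1.3 -0.9]
 [ 0.2 -0.6]
 [-1.3 -1.2]
 [-0.9 -0.3]
 [-1.8 -1.2]
 [-0.6 -0.3]
 [-0.3 -1.4]]
m1 [array([ 599.7, -185.5]), array([ 591. , -150.7]), array([ 535.9, -163.7]), array([ 540., -198.])]
m2 [array([ 556.9, -342.3]), array([ 541.6, -311.1]), array([ 591.2, -285.4])]
[array([342., 280.]), array([784.,  61.]), array([ 547., -535.]), array([ 342., -260.]), array([ 351., -110.])]
```

Tube frame fit: stand at about (582, 106), yaw 94.3°. m1 is at about (567,-174), yaw 13°. m2 is at about (575,-313), yaw 207°. Both are within reach, so I'll check IK for both grasp flips.

```bash
cat >> h.py <<'E'
STAND=np.array([582.4,106.5,np.radians(94.3)])
def Rtube(st=None):
    st=STAND if st is None else st
    return Rz(st[2])@Rtilt
def tubeP(P,st=None):
    st=STAND if st is None else st
    return pose2(st,tube2stand(P))[0]
def toolR(Rm,s):  # module frame -> tool
    return np.stack([s*Rm[:,1],s*Rm[:,0],-Rm[:,2]],1)
E
python3 - <<'E'
from h import *
for s in (1,-1):
  for nm,p,R in [('m1',(567,-174,7),Rz(np.radians(13))),('m1h',(567,-174,150),Rz(np.radians(13))),('m2',(575,-313,7),Rz(np.radians(207))),('m2h',(575,-313,150),Rz(np.radians(207))),
     ('bay',tubeP([-50,0,8]),Rtube()),('bayh',tubeP([-50,0,90]),Rtube()),('push0',tubeP([-110,0,12]),Rtube()),('push1',tubeP([-9,0,12]),Rtube())]:
    q=solve_ik(np.array(p,float),toolR(R,s)); print(s,nm,np.round(p),None if q is None else np.round(q))
E
```

```text
1 m1 [ 567 -174    7] [-17.  29.  -7.  54.   0. -30.]
1 m1h [ 567 -174  150] [-17.  24.   6.  72.   0. -30.]
1 m2 [ 575 -313    7] [-29.  36.   4.  58.   0. 124.]
1 m2h [ 575 -313  150] [-29.  32.  19.  77.   0. 124.]
1 bay [591. -14. 126.] [  7.  25.   2.  68. -15. -87.]
1 bayh [590.   7. 205.] [  9.  24.  12.  80. -15. -85.]
1 push0 [596. -71. 145.] [  2.  24.   3.  69. -15. -93.]
1 push1 [588.  26. 119.] [ 11.  26.   2.  69. -15. -83.]
-1 m1 [ 567 -174    7] [-17.  29.  -7.  54.   0. 150.]
-1 m1h [ 567 -174  150] [-17.  24.   6.  72.   0. 150.]
-1 m2 [ 575 -313    7] [-29.  36.   4.  58.   0. -56.]
-1 m2h [ 575 -313  150] [-29.  32.  19.  77.   0. -56.]
-1 bay [591. -14. 126.] [  7.  25.   2.  68. -15.  93.]
-1 bayh [590.   7. 205.] [  9.  24.  12.  80. -15.  95.]
-1 push0 [596. -71. 145.] [  2.  24.   3.  69. -15.  87.]
-1 push1 [588.  26. 119.] [ 11.  26.   2.  69. -15.  97.]
```

```bash
python3 - <<'E'
from h import *
goto(tubeP([-90,0,150]),toolR(Rtube(),1))
im,c=snap("wrist","w_tube.png"); np.save('c_tube.npy',c,allow_pickle=True)
print(current_clock(),current_force())
R=toolR(Rz(np.radians(13)),1)
goto([567-30,-174-7,150],R)
im,c=snap("wrist","w_m1.png"); np.save('c_m1.npy',c,allow_pickle=True)
print(current_clock(),current_force())
E
```

```text
2.8083 [ 0.25540825 -0.44989809  0.14317237]
3.7833 [ 0.54729131  0.42767367 -0.65405137]
```

View pics/w_tube.png

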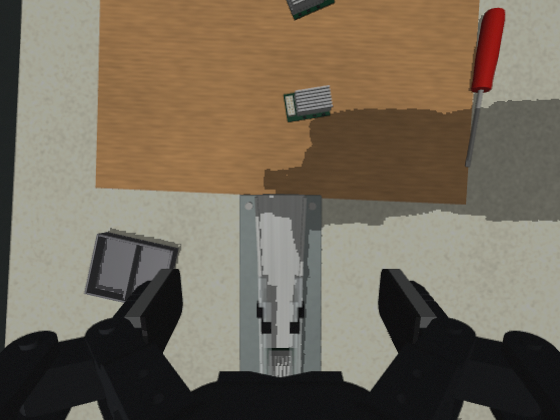

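View pics/w_m1.png

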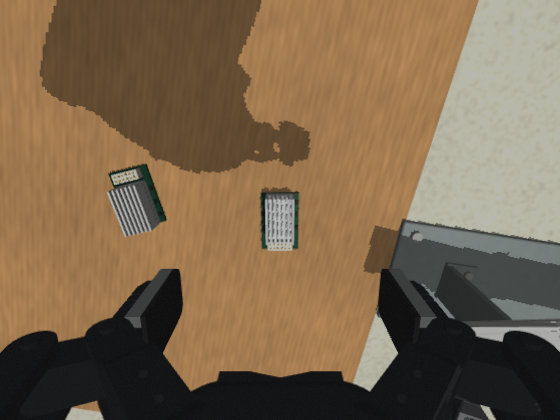

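```bash
python3 - <<'E'
import cv2
im=cv2.imread('pics/w_m1.png')
a=cv2.resize(im[175:265,245:315],None,fx=6,fy=6,interpolation=cv2.INTER_CUBIC)
b=cv2.resize(im[155:245,100:170],None,fx=5,fy=6,interpolation=cv2.INTER_CUBIC)
cv2.imwrite('pics/z4.png',cv2.hconcat([a,b]))
im=cv2.imread('pics/w_tube.png')
cv2.imwrite('pics/z5.png',cv2.resize(im[185:382,215:345],None,fx=3,fy=3,interpolation=cv2.INTER_CUBIC))
E
```

```text
(no output)
```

View pics/z4.png

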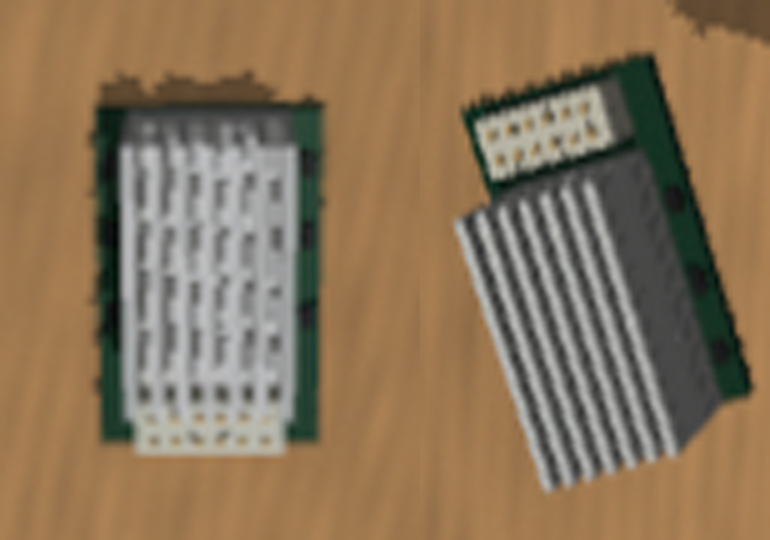

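View pics/z5.png

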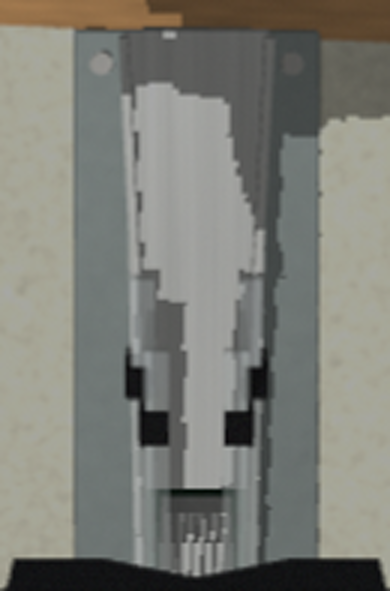

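```bash
python3 - <<'E'
from h import *
c=np.load('c_m1.npy',allow_pickle=True).item()
z=lambda l,ox,oy,sx,sy:np.array(l,float)/[sx,sy]+[ox-.0,oy]
m1,r1=fit([(c,[[-29,-18.5,4],[-29,18.5,4],[29,-18.5,4],[29,18.5,4]],z([(97,104),(322,102),(103,441),(320,440)],245,175,6,6))],[567,-174,.22])
m2,r2=fit([(c,[[29,18.5,4],[29,-18.5,4],[-29,-18.5,4]],z([(42,105),(235,55),(330,395)],100,155,5,6))],[575,-313,3.6])
print(m1[:2],np.degrees(m1[2]),r1.round(1).tolist()); print(m2[:2],np.degrees(m2[2]),r2.round(1).tolist())
print('header proj',proj(c,pose2(m1,[[22.5,0,13]])),'sink tops',(proj(c,pose2(m1,[[-29,-13,28],[-29,13,28],[15,13,28]]))-[245,175])*6)
ct=np.load('c_tube.npy',allow_pickle=True).item()
px=z([(75,32),(322,30)],215,185,3,3)
st,r=fit([(ct,[[-160,-55,8],[-160,55,8]],px)],STAND); print('stand wrist',st[:2],np.degrees(st[2]),r.round(1).tolist())
for s in (STAND,st):
  f=lambda P:((proj(ct,pose2(s,P))-[215,185])*3).round(0).tolist()
  print(f(tube2stand([[-84,-22,5],[-84,22,5],[0,-19.5,5],[0,19.5,5],[12,-14.5,34],[12,14.5,34],[-84,0,0]])),f([[-160,-55,8],[-160,55,8],[0,-55,8],[0,55,8]]))
print([proj(ct,pose2(m,[[29,0,4],[-29,0,4]])).round(0).tolist() for m in (m1,m2)])
# top cross-check
cc=calibration('top')
for m in(m1,m2): print(((proj(cc,pose2(m,[[29,-18.5,4],[29,18.5,4],[-29,18.5,4],[-29,-18.5,4]]))-[300,185])*8).round().tolist())
E
```

```text
[ 569.09944119 -173.07193213] 13.538708153739313 [[-0.5, 0.2], [0.4, 0.3], [-0.2, -0.3], [0.2, -0.3]]
[ 576.93973438 -312.0518204 ] 205.83498270702725 [[0.6, -0.1], [-0.6, -0.2], [-0.0, 0.3]]
header proj [[280.22013416 245.63171421]] sink tops [[122.08246883 143.05248997]
 [296.41265063 142.03748015]
 [294.65336964 416.02328842]]
stand wrist [580.55552377 108.95087628] 94.77774638882644 [[-0.2, 0.0], [0.2, -0.0]]
[[130.0, 33.0], [267.0, 33.0], [141.0, 269.0], [255.0, 269.0], [153.0, 346.0], [244.0, 346.0], [198.0, 29.0]] [[74.0, 25.0], [322.0, 25.0], [75.0, 383.0], [321.0, 383.0]]
[[131.0, 41.0], [268.0, 40.0], [145.0, 277.0], [258.0, 276.0], [157.0, 354.0], [247.0, 353.0], [199.0, 37.0]] [[74.0, 32.0], [323.0, 30.0], [78.0, 390.0], [324.0, 388.0]]
[[[285.0, 108.0], [328.0, 101.0]], [[330.0, -11.0], [288.0, 6.0]]]
[[191.0, 115.0], [88.0, 143.0], [135.0, 303.0], [239.0, 275.0]]
[[563.0, 272.0], [657.0, 222.0], [572.0, 76.0], [479.0, 125.0]]
```

m1 and m2 fit to under 1 px, and the sink and header projections agree. The two tube estimates agree to about 2 mm, so I'll use a compromise. Now grasping m1.

```bash
cat >> h.py <<'E'
STAND=np.array([581.9,107.3,np.radians(94.3)])
M1=np.array([569.1,-173.1,np.radians(13.54)]); M2=np.array([576.9,-312.05,np.radians(205.83)])
GX=-7
def F(): return np.round(current_force(),1).tolist()
E
python3 - <<'E'
from h import *
R=toolR(Rz(M1[2]),1); p=pose2(M1,[[GX,0,0]])[0]
goto(p+[0,0,60],R); movel(p+[0,0,6.5],v=80); print(F())
grasp(30); print(current_grip_width(),F(),current_tcp_pos())
movel(p+[0,0,60],v=100)
goto(tubeP([-50,0,70]),toolR(Rtube(),1)); print(current_grip_width(),F(),current_clock())
snap("wrist","w_g1.png"); snap("top","t_g1.png"); snap("scene","s_g1.png")
E
python3 - <<'E'
import cv2
a=cv2.imread('pics/w_g1.png');b=cv2.imread('pics/s_g1.png')[150:300,270:430]
b=cv2.resize(b,(420,394),interpolation=cv2.INTER_CUBIC)
cv2.imwrite('pics/z6.png',cv2.hconcat([a[26:,100:460],b]))
E
```

```text
[-0.2, 0.3, 0.6]
-0.0013252673513313962 [0.3, -0.9, -0.0] [ 562.31431235 -174.74507886    6.51406051]
-0.0038074272812421415 [-0.4, -0.8, -0.4] 7.4167
```

View pics/z6.png

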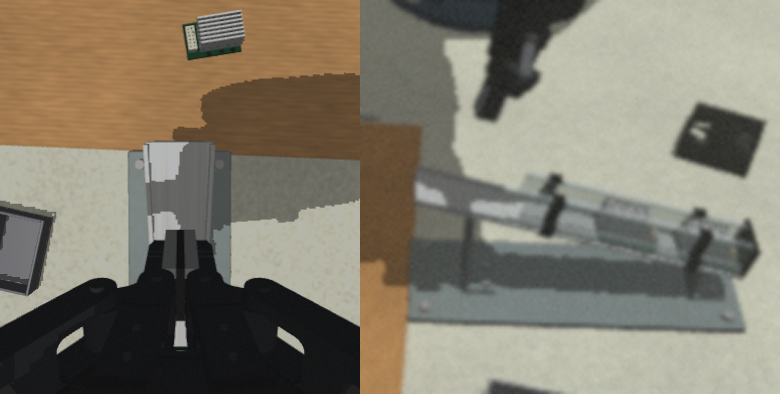

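The fingers shut to width 0, so the grasp missed. The remaining module at the top (215,35) is one of the two. I need to see where m1 went.

```bash
python3 - <<'E'
import cv2
a=cv2.imread('pics/t_g1.png')[170:250,200:400];b=cv2.imread('pics/s_g1.png')[170:290,150:330]
cv2.imwrite('pics/z7.png',cv2.vconcat([cv2.resize(a,(700,280),interpolation=3),cv2.resize(b,(450,300),interpolation=3)]) if 0 else cv2.resize(a,(800,320),interpolation=cv2.INTER_CUBIC))
cv2.imwrite('pics/z8.png',cv2.resize(b,(800,533),interpolation=cv2.INTER_CUBIC))
E
```

```text
(no output)
```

View pics/z7.png

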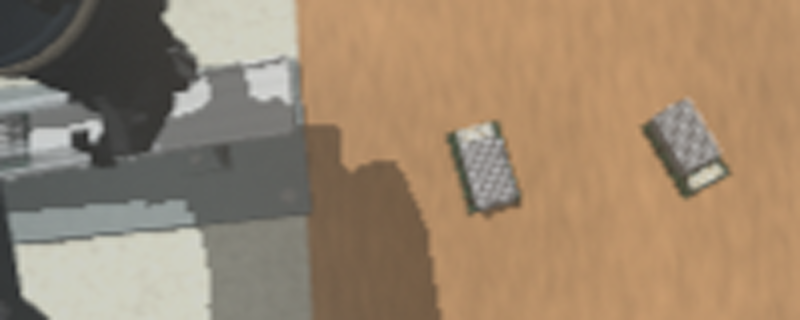

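View pics/z8.png

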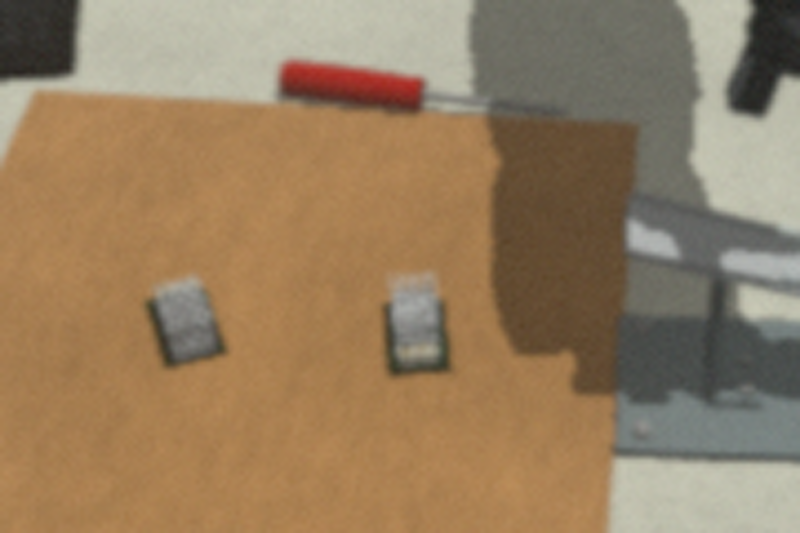

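m1 hasn't moved, so the fingers closed on air. I'll check whether the reported TCP matches where the fingertips appear in each picture.

```bash
python3 - <<'E'
from h import *
p=current_tcp_pos(); R=current_tcp_rot(); print(p,tubeP([-50,0,70]),current_joints())
for n in("scene","top","wrist"): print(n,proj(calibration(n),[p,p-18.7*R[:,2],p-60*R[:,2]]).round(0).tolist())
E
```

```text
[589.35217707   0.97467373 184.58996   ] [589.78618437   2.41710657 185.5557601 ] [  8.66061768  23.8200817    9.21537171  76.6841128  -14.93973284
 -85.27102388]
scene [[313.0, 203.0], [316.0, 196.0], [322.0, 183.0]]
top [[250.0, 190.0], [246.0, 188.0], [239.0, 184.0]]
wrist [[282.0, 251.0], [282.0, 267.0], [282.0, 317.0]]
```

View pics/w_g1.png

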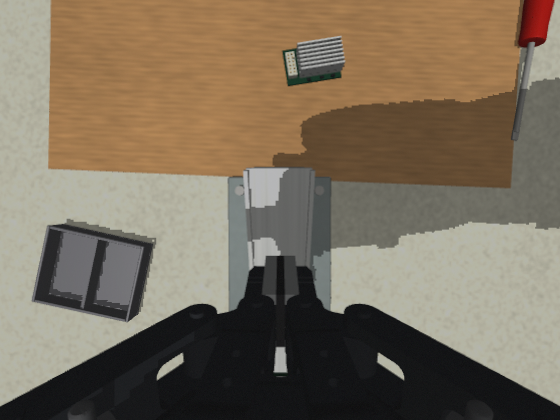

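View pics/s_g1.png

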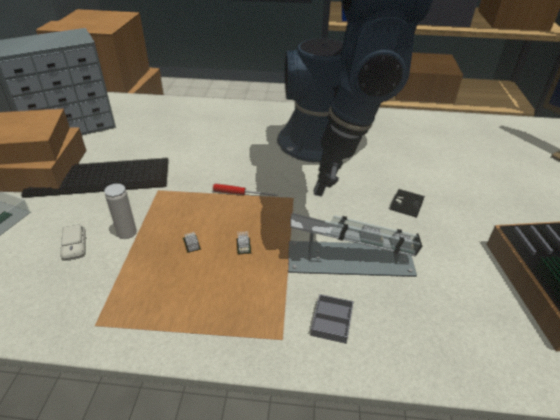

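```bash
python3 - <<'E'
from h import *
a=cv2.imread('pics/s_g1.png')[150:240,270:370]; b=cv2.imread('pics/t_g1.png')[160:220,190:290]
a=cv2.resize(a,None,fx=4,fy=4,interpolation=cv2.INTER_CUBIC);b=cv2.resize(b,None,fx=4,fy=4,interpolation=cv2.INTER_CUBIC)
b=cv2.copyMakeBorder(b,0,a.shape[0]-b.shape[0],0,0,cv2.BORDER_CONSTANT)
im=cv2.hconcat([a,b])
p=current_tcp_pos(); R=current_tcp_rot()
for k,col in ((0,(0,0,255)),(18.7,(0,255,255)),(40,(0,255,0))):
    q=p-k*R[:,2]
    u=(proj(calibration('scene'),q)[0]-[270,150])*4; v=(proj(calibration('top'),q)[0]-[190,160])*4+[400,0]
    for w in(u,v): cv2.circle(im,tuple(int(x) for x in w),3,col,-1)
cv2.imwrite('pics/z9.png',im)
c=calibration('wrist')
for k in (0,10,18.7,30): print(k,proj(c,[p-k*R[:,2]-11*R[:,1]-15*R[:,0],p-k*R[:,2]-11*R[:,1]+15*R[:,0]]).round().tolist())
print(R.T@(c['cam_to_world'][:3,3]-p))
E
```

```text
0 [[253.0, 232.0], [310.0, 232.0]]
10 [[252.0, 239.0], [311.0, 239.0]]
18.7 [[250.0, 246.0], [313.0, 246.0]]
30 [[248.0, 256.0], [315.0, 256.0]]
[  -0.6630974   -73.15367085 -167.63400833]
```

View pics/z9.png

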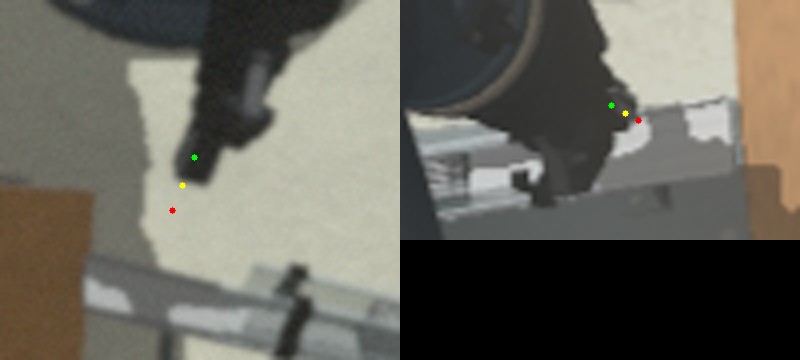

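In the scene picture the shut fingertips sit about 25 mm behind the reported TCP, and the wrist view supports this. That is why the fingers closed above the 28 mm sink. I'll measure it by touching the free mat with shut fingers, in small steps with a force check.

```bash
python3 - <<'E'
from h import *
R=toolR(Rz(M1[2]),1)
goto([500,-170,40],R); movel([500,-170,8],v=80); dwell(.1); f0=np.array(current_force()); print(f0,current_tcp_pos())
z=8
while z>-32:
    z-=2; movel([500,-170,z],v=30); f=np.array(current_force())-f0
    if abs(f[2])>2.5: break
print(z,f,current_tcp_pos(),current_grip_width()); 
snap('wrist','w_touch.png')
movel([500,-170,60],v=120); print(current_clock())
E
```

```text
[-0.04345827  0.09113487  0.41511787] [ 500.51142839 -169.96249869    8.55681769]
-26 [-7.45466028  2.68561229 23.12177863] [ 500.27133035 -170.10114533  -24.94177595] -0.00011808478425103941
14.3667
```

View pics/w_touch.png

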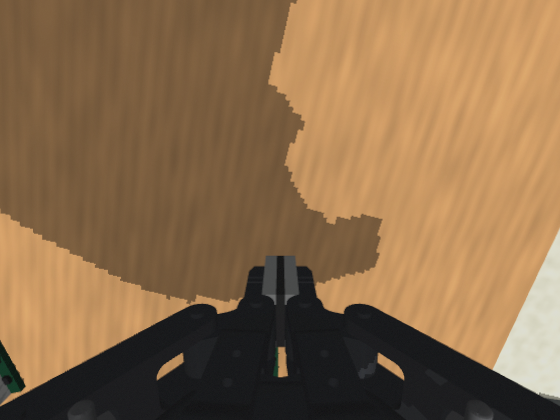

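Contact came at reported z of about −24.5, so the real fingertips are 24.5 mm behind the reported TCP. I'll compensate for that and retry.

```bash
cat >> h.py <<'E'
TIP=24.5
def tip(p,R): return np.asarray(p,float)+TIP*R[:,2]
E
python3 - <<'E'
from h import *
let_go()
R=toolR(Rz(M1[2]),1); p=pose2(M1,[[GX,0,0]])[0]
goto(tip(p+[0,0,60],R),R); movel(tip(p+[0,0,6],R),v=100); print(F())
grasp(30); print(current_grip_width(),F(),current_tcp_pos(),current_clock())
movel(tip(p+[0,0,70],R),v=120)
if current_grip_width()>.1:
    Rb=toolR(Rtube(),1); goto(tip(tubeP([-50,0,60]),Rb),Rb)
print(current_grip_width(),F(),current_clock())
snap("wrist","w_g2.png"); snap("scene","s_g2.png")
a=cv2.imread('pics/w_g2.png');b=cv2.imread('pics/s_g2.png')[150:300,270:430]
cv2.imwrite('pics/z10.png',cv2.hconcat([a[26:,100:460],cv2.resize(b,(420,394),interpolation=cv2.INTER_CUBIC)]))
E
```

```text
[0.5, -0.2, -0.3]
0.2983869802737556 [-1.0, 0.9, 4.5] [ 562.519485   -174.76834353  -18.22514717] 16.7917
-0.003380043892479631 [-0.4, 0.6, -0.3] 18.3917
```

View pics/z10.png

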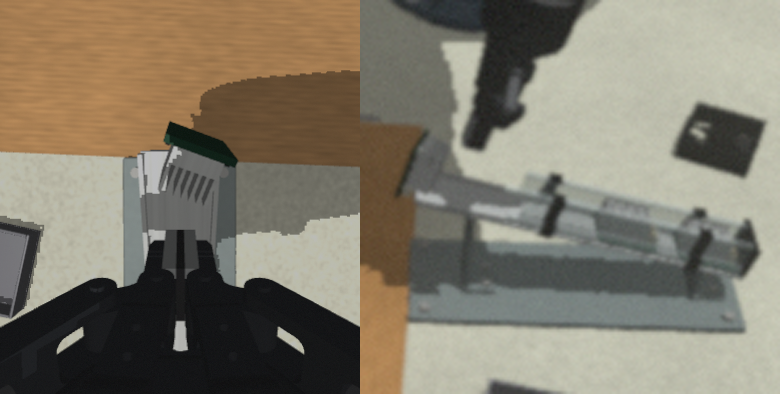

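The grasp took (width 0.298, about 25 mm), but m1 slipped out in transit. It's visible near the bay's upper end, possibly still falling. Looking again now.

```bash
python3 - <<'E'
from h import *
print(current_clock())
snap("wrist","w3.png"); snap("scene","s3.png"); snap('top','t3.png')
a=cv2.imread('pics/w3.png');b=cv2.imread('pics/s3.png')[180:300,230:360];t=cv2.imread('pics/t3.png')[170:250,220:390]
cv2.imwrite('pics/z11.png',cv2.hconcat([a[:,100:460],cv2.resize(b,(440,420),interpolation=cv2.INTER_CUBIC)]))
cv2.imwrite('pics/z12.png',cv2.resize(t,(800,376),interpolation=cv2.INTER_CUBIC))
E
```

```text
18.4917
```

View pics/z11.png

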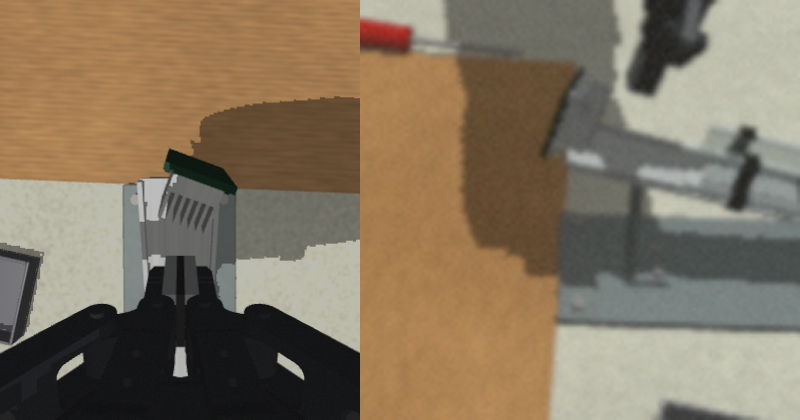

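View pics/z12.png

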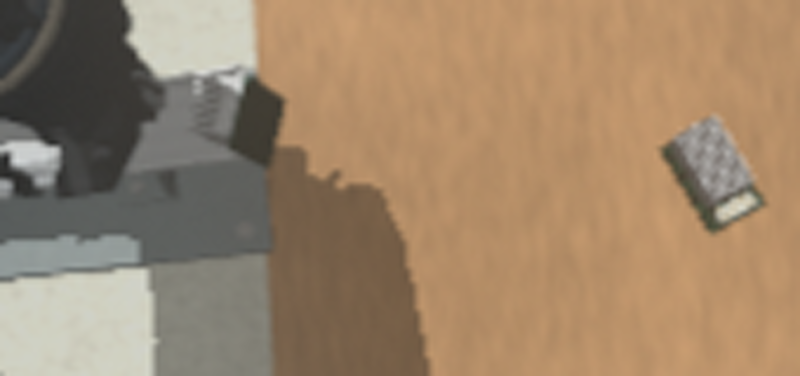

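m1 is standing on end in the bay's upper end, underside facing upstream. I need a careful 6-DOF pose for it before touching it.

```bash
python3 - <<'E'
import cv2
a=cv2.imread('pics/w3.png')[140:290,230:350]
cv2.imwrite('pics/z13.png',cv2.resize(a,None,fx=4,fy=4,interpolation=cv2.INTER_CUBIC))
b=cv2.imread('pics/s3.png')[180:250,275:345]
cv2.imwrite('pics/z14.png',cv2.resize(b,None,fx=8,fy=8,interpolation=cv2.INTER_CUBIC))
b=cv2.imread('pics/t3.png')[175:215,245:290]
cv2.imwrite('pics/z15.png',cv2.resize(b,None,fx=10,fy=10,interpolation=cv2.INTER_CUBIC))
E
```

```text
(no output)
```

View pics/z13.png

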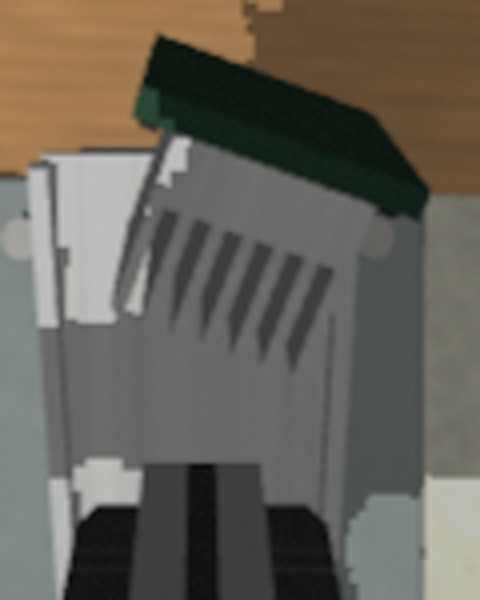

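View pics/z14.png

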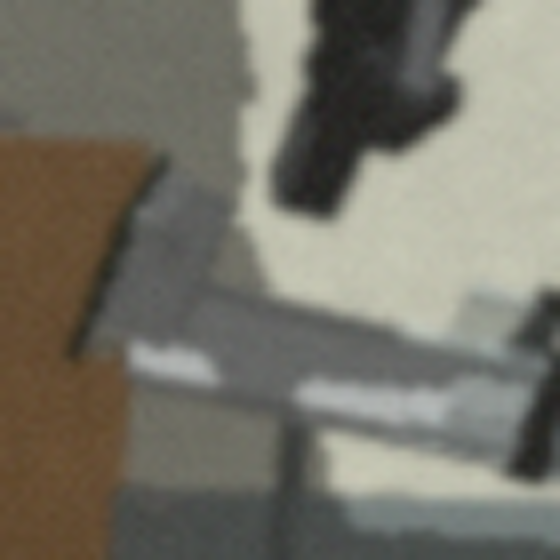

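View pics/z15.png

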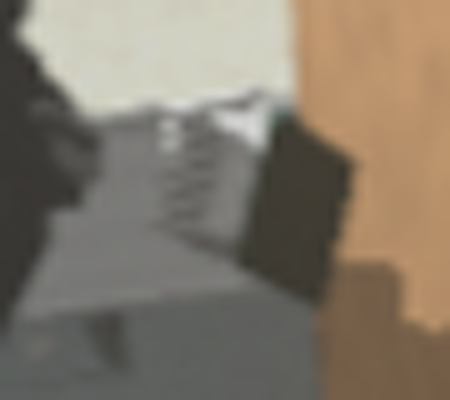

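```bash
cat > fit6.py <<'E'
from h import *
from scipy.spatial.transform import Rotation as Ro
def fit6(obs,R0,t0):
    def f(p):
        R=Ro.from_rotvec(p[:3]).as_matrix()@R0
        return np.concatenate([(w*(proj(c,np.array(P,float)@R.T+p[3:])-px)).ravel() for c,P,px,w in obs])
    r=least_squares(f,np.r_[0,0,0,t0],x_scale=np.r_[.1,.1,.1,10,10,10],loss='soft_l1')
    return Ro.from_rotvec(r.x[:3]).as_matrix()@R0,r.x[3:],r.fun.reshape(-1,2)
E
python3 - <<'E'
from fit6 import *
cw,cs,ct=calibration('wrist'),calibration('scene'),calibration('top')
Z=lambda l,ox,oy,s:np.array(l,float)/s+[ox,oy]
obs=[(cw,[[-29,-18.5,0],[-29,18.5,0],[-29,-18.5,4],[-29,18.5,4],[29,-18.5,0],[29,18.5,0]],Z([(148,86),(428,190),(135,113),(418,217),(160,38),(375,112)],230,140,4),.7),
(cs,[[-29,-18.5,0],[29,-18.5,0],[-29,-13,28]],Z([(160,160),(75,355),(240,190)],275,180,8),1),
(ct,[[-29,-18.5,0],[-29,18.5,0],[29,-18.5,0],[29,18.5,0]],Z([(285,105),(240,260),(355,165),(320,305)],245,175,10),1)]
Rt=Rtube(); R0=np.stack([-Rt[:,2],Rt[:,1],Rt[:,0]],1)
R,t,r=fit6(obs,R0,tubeP([-75,0,29])); print(r.round(1).tolist())
inv=lambda P:(pose2([0,0,-STAND[2]],P-[STAND[0],STAND[1],0])-[-75,0,105])@Rtilt
print('tube coords origin',inv(t)); print('axes in tube\n',(Rt.T@R).round(2))
for P in ([-29,-18.5,0],[-29,18.5,0],[29,-18.5,0],[29,18.5,0],[27,0,13],[15,-13,28],[15,13,28],[-29,0,28],[-7,0,16]): print(P,inv(R@P+t).round(0))
np.savez('m1_6.npz',R=R,t=t)
E
```

```text
[[-0.7, -0.4], [2.1, -0.1], [-0.4, 0.6], [1.6, 0.6], [-0.3, -0.4], [0.3, 0.5], [-5.6, 6.5], [-1.6, 0.0], [-3.9, 6.5], [-0.4, -0.1], [0.3, -0.1], [-0.5, -1.0], [-0.5, -0.4]]
tube coords origin [[-95.00469357  10.45847585  18.28128948]]
axes in tube
 [[ 0.01  0.34  0.94]
 [-0.    0.94 -0.34]
 [-1.    0.    0.01]]
[-29, -18.5, 0] [[-102.   -7.   47.]]
[-29, 18.5, 0] [[-89.  28.  47.]]
[29, -18.5, 0] [[-101.   -7.  -11.]]
[29, 18.5, 0] [[-88.  28. -11.]]
[27, 0, 13] [[-82.   6.  -9.]]
[15, -13, 28] [[-73. -11.   4.]]
[15, 13, 28] [[-64.  13.   4.]]
[-29, 0, 28] [[-69.   1.  48.]]
[-7, 0, 16] [[-80.   5.  26.]]
```

```bash
cat > ov.py <<'E'
from h import *
def box(a,b):
    P=np.array([[x,y,z] for x in(a[0],b[0]) for y in(a[1],b[1]) for z in(a[2],b[2])],float)
    E=[(i,j) for i in range(8) for j in range(i+1,8) if bin(i^j).count('1')==1]; return P,E
BX=[box((-29,-18.5,0),(29,18.5,4)),box((-29,-13,4),(15,13,28)),box((18,-12,4),(27,12,13))]
def overlay(fn,c,R,t,x0,y0,x1,y1,s,boxes=BX):
    im=cv2.imread('pics/'+fn)[y0:y1,x0:x1]; im=cv2.resize(im,None,fx=s,fy=s,interpolation=cv2.INTER_CUBIC)
    for (P,E),col in zip(boxes,((0,255,0),(0,0,255),(255,255,0))):
        q=(proj(c,P@R.T+t)-[x0,y0])*s
        for i,j in E: cv2.line(im,tuple(q[i].astype(int).tolist()),tuple(q[j].astype(int).tolist()),col,1)
    return im
E
python3 - <<'E'
from ov import *
d=np.load('m1_6.npz');R,t=d['R'],d['t']
a=overlay('w3.png',calibration('wrist'),R,t,230,140,350,290,3)
b=overlay('s3.png',calibration('scene'),R,t,275,180,345,250,6)
cv2.imwrite('pics/z16.png',cv2.hconcat([a[:420],b[:420]]))
for u,v in(('w_g2.png','w3.png'),('s_g2.png','s3.png')):
    print(np.abs(cv2.imread('pics/'+u).astype(int)-cv2.imread('pics/'+v)).max(2).__gt__(25).sum())
E
```

```text
2584
5
```

View pics/z16.png

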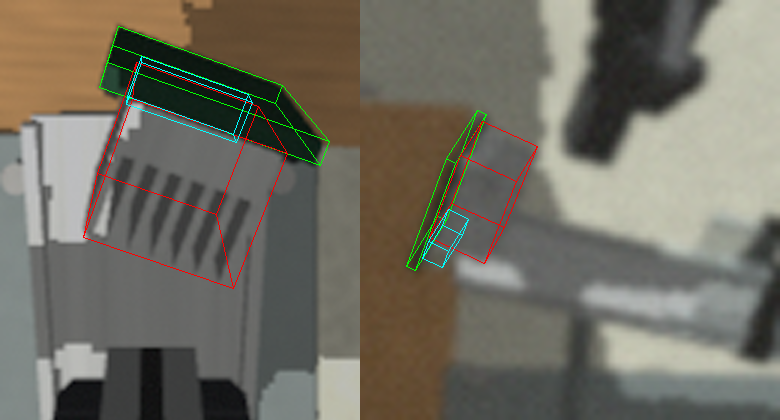

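```bash
python3 - <<'E'
from fit6 import *
cw,cs,ct=calibration('wrist'),calibration('scene'),calibration('top')
Z=lambda l,ox,oy,s:np.array(l,float)/s+[ox,oy]
obs=[(cw,[[-29,-18.5,0],[-29,18.5,0],[-29,-18.5,4],[-29,18.5,4],[29,-18.5,0],[29,18.5,0],[-29,-13,28]],Z([(148,86),(428,190),(135,113),(418,217),(160,38),(375,112),(118,308)],230,140,4),.7),
(cs,[[-29,18.5,0],[29,-18.5,0],[-29,13,28]],Z([(160,160),(75,355),(240,190)],275,180,8),1),
(ct,[[-29,-18.5,0],[-29,18.5,0],[29,-18.5,0],[29,18.5,0]],Z([(285,105),(240,260),(355,165),(320,305)],245,175,10),1)]
Rt=Rtube(); R0=np.stack([-Rt[:,2],Rt[:,1],Rt[:,0]],1)
R,t,r=fit6(obs,R0,tubeP([-75,0,29])); print(r.round(1).tolist())
inv=lambda P:(pose2([0,0,-STAND[2]],P-[STAND[0],STAND[1],0])-[-75,0,105])@Rtilt
print('tube coords origin',inv(t)); print('axes in tube\n',(Rt.T@R).round(2));print('axes world\n',R.round(2))
for P in ([-29,-18.5,0],[-29,18.5,0],[29,-18.5,0],[29,18.5,0],[27,0,13],[15,-13,28],[15,13,28],[15,-13,4],[15,13,4],[-29,0,28],[-7,0,16]): print(P,inv(R@P+t).round(0))
np.savez('m1_6.npz',R=R,t=t)
E
```

```text
[[-0.5, -0.4], [1.0, -0.3], [-0.1, 0.4], [0.5, 0.3], [0.2, -0.3], [0.1, 0.5], [-0.9, 0.5], [-0.6, -0.4], [-1.9, 1.2], [-0.7, 2.1], [-0.2, 0.3], [0.6, 0.2], [-0.3, -0.5], [-0.3, -0.0]]
tube coords origin [[-94.40203811  10.61392325  14.40605618]]
axes in tube
 [[ 0.01  0.34  0.94]
 [ 0.    0.94 -0.34]
 [-1.    0.01  0.01]]
axes world
 [[ 0.01 -0.96  0.27]
 [-0.25  0.26  0.93]
 [-0.97 -0.08 -0.23]]
[-29, -18.5, 0] [[-101.   -7.   43.]]
[-29, 18.5, 0] [[-88.  28.  44.]]
[29, -18.5, 0] [[-100.   -7.  -15.]]
[29, 18.5, 0] [[-88.  28. -14.]]
[27, 0, 13] [[-82.   6. -12.]]
[15, -13, 28] [[-72. -11.  -0.]]
[15, 13, 28] [[-63.  13.  -0.]]
[15, -13, 4] [[-95.  -3.  -1.]]
[15, 13, 4] [[-86.  22.  -0.]]
[-29, 0, 28] [[-68.   1.  44.]]
[-7, 0, 16] [[-79.   5.  22.]]
```

The fit is good. m1's sink front face rests on the bay floor at its upper end, with the board hooked just outside. My transit path was too low and clipped the bay end. To regrasp, I'll tilt the hand about the jaw axis so one rotation brings the module flat. Checking IK over tilt angles.

```bash
cat >> h.py <<'E'
def toolA(Rm,al,s): # tool z in module xz-plane
    z=np.cos(al)*Rm[:,0]-np.sin(al)*Rm[:,2]; x=s*Rm[:,1]; return np.stack([x,np.cross(z,x),z],1)
GP=np.array([-1,0,15.])
E
python3 - <<'E'
from h import *
d=np.load('m1_6.npz');R,t=d['R'],d['t']; Rt=Rtube()
for s in(1,-1):
  for al in (15,25,30,35,40,45,50,60):
    a=np.radians(al); Rp=toolA(R,a,s); Rl=toolA(Rt,a,s)
    p=R@GP+t; out=[]
    l=tubeP([-46,0,1.5])+Rt@GP
    for pos,RR in ((p-Rp[:,2]*60,Rp),(p,Rp),(p+90*Rt[:,2],Rp),(l+Rt[:,2]*90,Rl),(l,Rl)):
        q=solve_ik(tip(pos,RR),RR); out.append(None if q is None else np.round(q).astype(int).tolist())
    print(s,al,out)
E
```

```text
1 15 [[13, 32, 15, 84, -27, -58], [10, 31, 7, 75, -27, -61], [12, 30, 18, 88, -27, -59], [-23, 48, 26, 107, 50, -136], [-25, 53, 23, 100, 49, -138]]
1 25 [[17, 39, 22, 92, -34, -50], [14, 38, 13, 82, -35, -54], [16, 37, 23, 96, -34, -51], [-20, 41, 22, 98, 44, -126], [-22, 45, 17, 90, 43, -128]]
1 30 [[19, 43, 26, 97, -37, -46], [15, 41, 16, 87, -38, -49], [17, 40, 27, 100, -38, -47], [-19, 38, 20, 94, 41, -121], [-21, 42, 15, 86, 40, -124]]
1 35 [[20, 48, 30, 102, -40, -41], [17, 45, 19, 92, -42, -45], [19, 44, 30, 105, -41, -43], [-17, 35, 19, 91, 37, -117], [-19, 39, 12, 82, 36, -120]]
1 40 [[21, 53, 35, 108, -42, -36], [18, 49, 23, 98, -44, -40], [20, 48, 33, 111, -43, -38], [-15, 32, 17, 88, 33, -114], [-17, 36, 10, 79, 32, -116]]
1 45 [[23, 58, 40, 115, -44, -31], [19, 54, 27, 104, -47, -35], [21, 53, 37, 116, -46, -33], [-13, 30, 16, 86, 28, -110], [-15, 33, 8, 76, 28, -112]]
1 50 [None, [20, 59, 31, 110, -49, -30], None, [-11, 28, 15, 84, 24, -107], [-13, 31, 7, 74, 24, -109]]
1 60 [None, None, None, [-6, 25, 13, 81, 15, -101], [-9, 28, 4, 70, 15, -103]]
-1 15 [[13, 32, 15, 8
[... 333 characters left out ...]
[17, 40, 27, 100, -38, 133], [-19, 38, 20, 94, 41, 59], [-21, 42, 15, 86, 40, 56]]
-1 35 [[20, 48, 30, 102, -40, 139], [17, 45, 19, 92, -42, 135], [19, 44, 30, 105, -41, 137], [-17, 35, 19, 91, 37, 63], [-19, 39, 12, 82, 36, 60]]
-1 40 [[21, 53, 35, 108, -42, 144], [18, 49, 23, 98, -44, 140], [20, 48, 33, 111, -43, 142], [-15, 32, 17, 88, 33, 66], [-17, 36, 10, 79, 32, 64]]
-1 45 [[23, 58, 40, 115, -44, 149], [19, 54, 27, 104, -47, 145], [21, 53, 37, 116, -46, 147], [-13, 30, 16, 86, 28, 70], [-15, 33, 8, 76, 28, 68]]
-1 50 [None, [20, 59, 31, 110, -49, 150], None, [-11, 28, 15, 84, 24, 73], [-13, 31, 7, 74, 24, 71]]
-1 60 [None, None, None, [-6, 25, 13, 81, 15, 79], [-9, 28, 4, 70, 15, 77]]
```

```bash
python3 - <<'E'
from h import *
d=np.load('m1_6.npz');R,t=d['R'],d['t']; Rt=Rtube(); a=np.radians(35)
Rp=toolA(R,a,1); p=R@GP+t
movel(current_tcp_pos()+60*Rt[:,2],v=200); let_go()
goto(tip(p-70*Rp[:,2],Rp),Rp); print('pre',current_clock(),F())
movel(tip(p,Rp),v=90); print('at',F())
grasp(45); print(current_grip_width(),F())
movel(tip(p+8*Rt[:,2],Rp),v=40); print(current_grip_width(),F())
movel(tip(p+95*Rt[:,2],Rp),v=130); print(current_grip_width(),F(),current_clock())
snap("wrist","w4.png"); snap("scene","s4.png"); 
a=cv2.imread('pics/w4.png');b=cv2.imread('pics/s4.png')[140:280,220:360]
cv2.imwrite('pics/z17.png',cv2.hconcat([a[:,100:460],cv2.resize(b,(420,420),interpolation=cv2.INTER_CUBIC)]))
E
```

```text
pre 20.6417 [0.1, -0.3, -0.0]
at [0.0, -0.2, 0.9]
0.29273559659083204 [-0.3, 2.6, 2.8]
0.29124330946057725 [-1.4, -10.3, -20.1]
0.002494197188876838 [-1.2, -0.7, 0.8] 23.3083
```

View pics/z17.png

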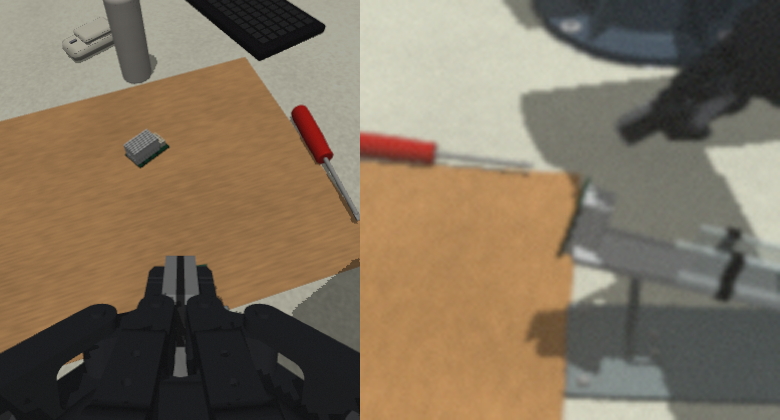

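m1 was gripped, but the lift met 20 N and it slipped out. The header is hooked under the bay floor's end, so it has to go upstream before it goes up. Re-measuring its pose.

```bash
python3 - <<'E'
from h import *
Rb=toolR(Rtube(),1); goto(tip(tubeP([-35,0,75]),Rb),Rb); dwell(.15)
np.save('c5.npy',calibration('wrist'),allow_pickle=True)
snap("wrist","w5.png"); snap("scene","s5.png"); snap('top','t5.png'); print(current_clock())
def cr(f,x0,y0,x1,y1,s): return cv2.resize(cv2.imread('pics/'+f)[y0:y1,x0:x1],None,fx=s,fy=s,interpolation=cv2.INTER_CUBIC)
cv2.imwrite('pics/z18.png',cr('w5.png',220,120,350,260,4))
cv2.imwrite('pics/z19.png',cr('s5.png',275,180,345,250,8))
cv2.imwrite('pics/z20.png',cr('t5.png',245,175,290,215,10))
E
```

```text
24.4417
```

View pics/z18.png

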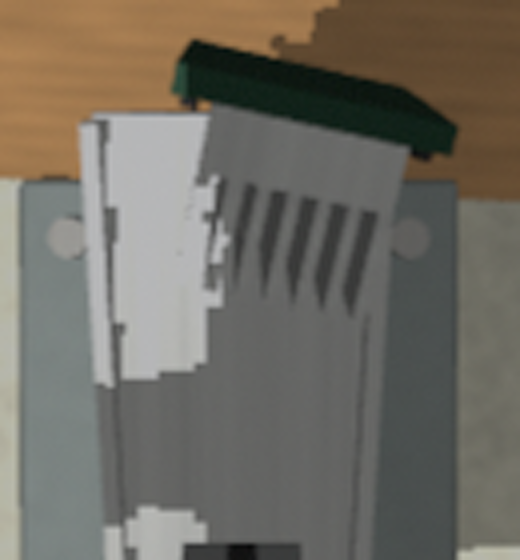

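View pics/z19.png

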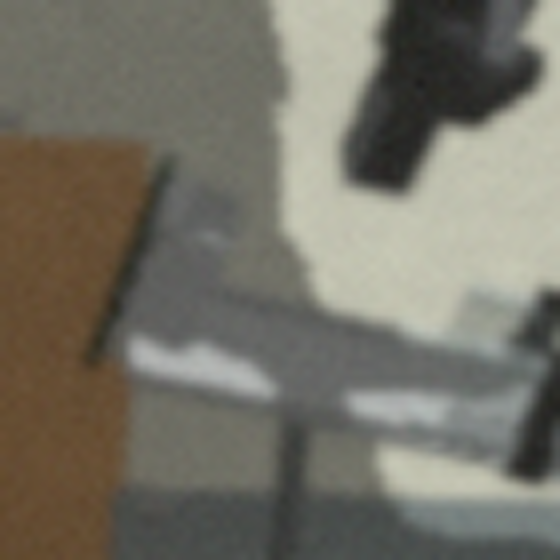

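View pics/z20.png

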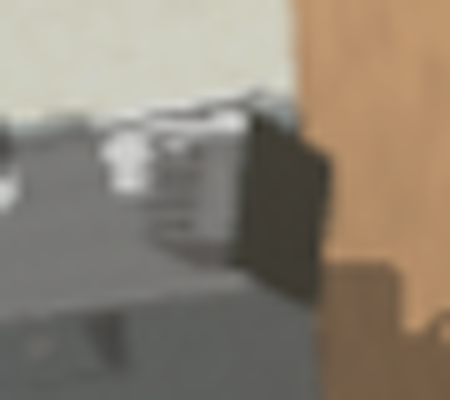

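```bash
cat >> h.py <<'E'
inv=lambda P:((pose2([0,0,-STAND[2]],np.asarray(P)-[STAND[0],STAND[1],0])-[-75,0,105])@Rtilt)[0]
E
python3 - <<'E'
from ov import *
from fit6 import fit6
cw=np.load('c5.npy',allow_pickle=True).item();cs,ct=calibration('scene'),calibration('top')
Z=lambda l,ox,oy,s:np.array(l,float)/s+[ox,oy]
obs=[(cw,[[29,-18.5,0],[29,18.5,0],[-29,-18.5,0],[-29,18.5,0],[-29,-18.5,4],[-29,18.5,4],[-29,-13,4],[-29,13,4]],Z([(195,40),(405,92),(180,62),(457,125),(178,95),(450,155),(210,102),(408,148)],220,120,4),.7),
(cs,[[-29,18.5,0],[29,-18.5,0]],Z([(165,158),(92,362)],275,180,8),1),
(ct,[[-29,-18.5,0],[-29,18.5,0],[29,-18.5,0],[29,18.5,0]],Z([(255,112),(238,265),(330,158),(320,305)],245,175,10),1)]
d=np.load('m1_6.npz'); Rt=Rtube()
R,t,r=fit6(obs,d['R'],d['t']); print(r.round(1).tolist())
print('axes in tube\n',(Rt.T@R).round(2))
for P in ([0,0,0],[-29,-18.5,0],[-29,18.5,0],[29,-18.5,0],[29,18.5,0],[18,-12,13],[18,12,13],[27,-12,13],[27,12,13],[15,-13,28],[15,13,28],[15,-13,4],[15,13,4],[-29,0,28],[-7,0,16]): print(P,inv(R@P+t).round(0))
np.savez('m1_6b.npz',R=R,t=t)
a=overlay('w5.png',cw,R,t,220,120,350,260,3);b=overlay('s5.png',cs,R,t,275,180,345,250,6)
cv2.imwrite('pics/z21.png',cv2.hconcat([a[:420],b[:420]]))
E
```

```text
[[-0.1, 0.3], [0.3, -0.3], [-0.4, 0.0], [0.4, 0.3], [-1.1, -0.3], [0.2, 0.4], [0.6, 0.2], [0.4, -0.0], [-0.7, 0.2], [-1.7, 1.3], [0.4, -0.7], [0.3, -0.4], [-0.0, -0.1], [-0.7, -0.1]]
axes in tube
 [[ 0.01  0.22  0.98]
 [ 0.    0.98 -0.22]
 [-1.    0.01  0.01]]
[0, 0, 0] [-91.  10.  14.]
[-29, -18.5, 0] [-95.  -9.  43.]
[-29, 18.5, 0] [-87.  27.  43.]
[29, -18.5, 0] [-95.  -8. -15.]
[29, 18.5, 0] [-87.  28. -15.]
[18, -12, 13] [-81.  -5.  -4.]
[18, 12, 13] [-75.  18.  -3.]
[27, -12, 13] [-81.  -5. -13.]
[27, 12, 13] [-75.  18. -12.]
[15, -13, 28] [-66.  -9.  -0.]
[15, 13, 28] [-61.  16.  -0.]
[15, -13, 4] [-90.  -4.  -1.]
[15, 13, 4] [-84.  21.  -1.]
[-29, 0, 28] [-64.   3.  44.]
[-7, 0, 16] [-75.   6.  21.]
```

View pics/z21.png

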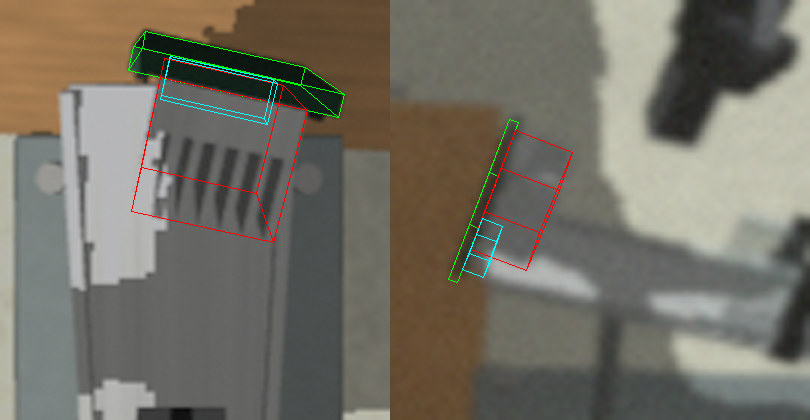

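The fit is good again (about 1 px). The 3 mm floor plate sits in the slot between sink and header, with the header about 9 mm under it. I'll grip, pull 25 mm upstream along the track, then lift.

```bash
python3 - <<'E'
from h import *
d=np.load('m1_6b.npz');R,t=d['R'],d['t']; Rt=Rtube(); a=np.radians(35)
Rp=toolA(R,a,1); p=R@GP+t
let_go(); goto(tip(p-70*Rp[:,2],Rp),Rp)
movel(tip(p,Rp),v=100); print('at',F())
grasp(60); print(current_grip_width(),F())
tx=Rt[:,0]; tz=Rt[:,2]
for k in (5,10,18,28):
    movel(tip(p-k*tx+.5*tz,Rp),v=60); print(k,round(current_grip_width(),3),F())
q=p-28*tx
movel(tip(q+10*tz,Rp),v=60); print(current_grip_width(),F())
movel(tip(q+90*tz,Rp),v=150); print(current_grip_width(),F(),current_clock())
snap("wrist","w6.png"); snap("scene","s6.png"); 
a=cv2.imread('pics/w6.png');b=cv2.imread('pics/s6.png')[140:280,220:360]
cv2.imwrite('pics/z22.png',cv2.hconcat([a[:,100:460],cv2.resize(b,(420,420),interpolation=cv2.INTER_CUBIC)]))
E
```

```text
at [-0.3, 0.6, -0.5]
0.29205612970589684 [-0.9, 4.0, 4.5]
5 0.295 [0.4, -1.8, -3.2]
10 0.289 [-0.2, 0.3, -0.6]
18 0.292 [-0.1, -0.4, -0.6]
28 0.292 [0.2, -0.8, -1.6]
0.28616081434309115 [-0.6, 0.3, -0.9]
0.2903974333686849 [-0.1, 0.8, -1.6] 29.4167
```

View pics/z22.png

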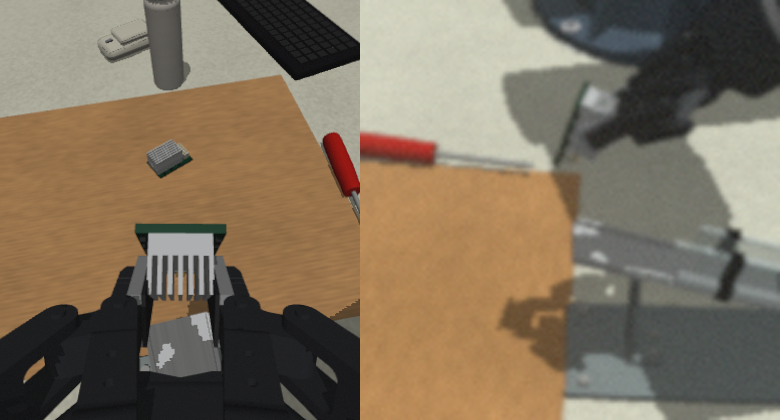

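Held cleanly. I'll check the module's pose in the hand against what I expect.

```bash
python3 - <<'E'
from ov import *
d=np.load('m1_6b.npz');R,t=d['R'],d['t']; Rt=Rtube()
p=R@GP+t; Rp=toolA(R,np.radians(35),1)
# rel transform in nominal tool
rel_R=Rp.T@R; rel_t=Rp.T@(t-tip(p,Rp))
Rc=current_tcp_rot(); pc=current_tcp_pos()
a=overlay('w6.png',calibration('wrist'),Rc@rel_R,Rc@rel_t+pc,200,190,360,320,5)
cv2.imwrite('pics/z23.png',a)
E
```

```text
(no output)
```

View pics/z23.png

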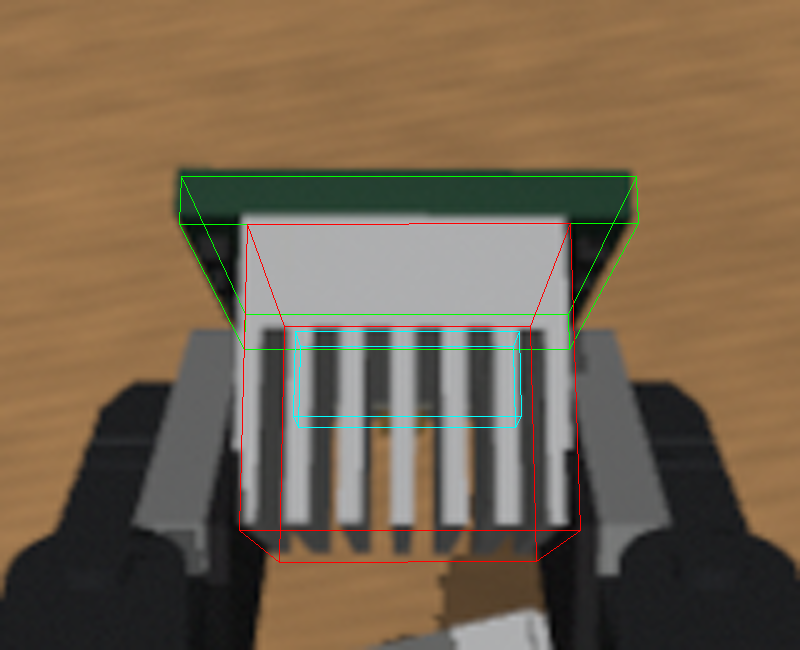

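The overlay of the expected in-hand pose matches to about 1 px. Placing it in the bay now.

```bash
python3 - <<'E'
from h import *
Rt=Rtube(); a=np.radians(35); tx,tz=Rt[:,0],Rt[:,2]
Rl=toolA(Rt,a,1); l=tubeP([-44,0,0])+Rt@GP
goto(tip(l+90*tz,Rl),Rl); print(current_grip_width(),current_clock())
movel(tip(l+8*tz,Rl),v=130); dwell(.1); f0=np.array(current_force())
for k in np.arange(6,-3,-1.):
    movel(tip(l+k*tz,Rl),v=30); f=np.array(current_force())-f0
    if f@tz>2.5: break
print(k,f.round(1),current_clock())
snap("scene","s7.png"); snap("wrist","w7.png")
b=cv2.imread('pics/s7.png')[170:270,260:380];a=cv2.imread('pics/w7.png')
cv2.imwrite('pics/z24.png',cv2.hconcat([a[:,140:460],cv2.resize(b,(480,420),interpolation=cv2.INTER_CUBIC)]))
E
```

```text
0.2912656282002542 30.7917
1.0 [-1.8  1.7  4.3] 33.175
```

View pics/z24.png

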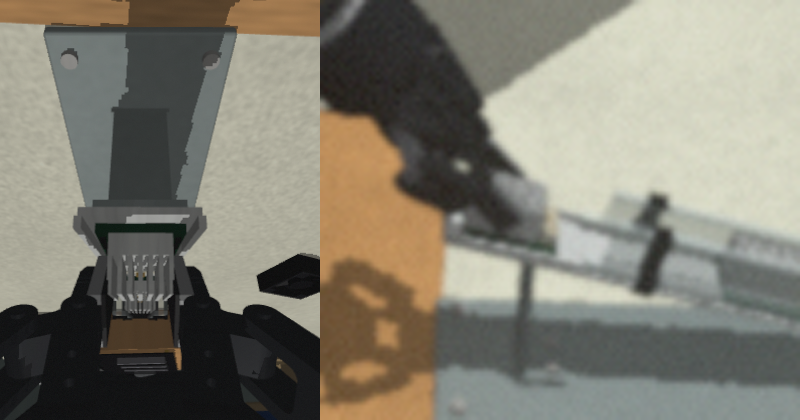

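```bash
python3 - <<'E'
from h import *
Rt=Rtube(); a=np.radians(35); tx,tz=Rt[:,0],Rt[:,2]
let_go(); Rl=current_tcp_rot(); movel(current_tcp_pos()-70*Rl[:,2],v=180); grasp(30)
Rb=toolR(Rt,1); goto(tip(tubeP([-102,0,45]),Rb),Rb); 
c=calibration('wrist'); np.save('c8.npy',c,allow_pickle=True); snap("wrist","w8.png"); snap("scene","s8.png"); print(current_clock())
b=cv2.imread('pics/s8.png')[170:270,260:380];a=cv2.imread('pics/w8.png')
cv2.imwrite('pics/z25.png',cv2.hconcat([a[:,140:460],cv2.resize(b,(480,420),interpolation=cv2.INTER_CUBIC)]))
E
```

```text
36.1417
```

View pics/z25.png

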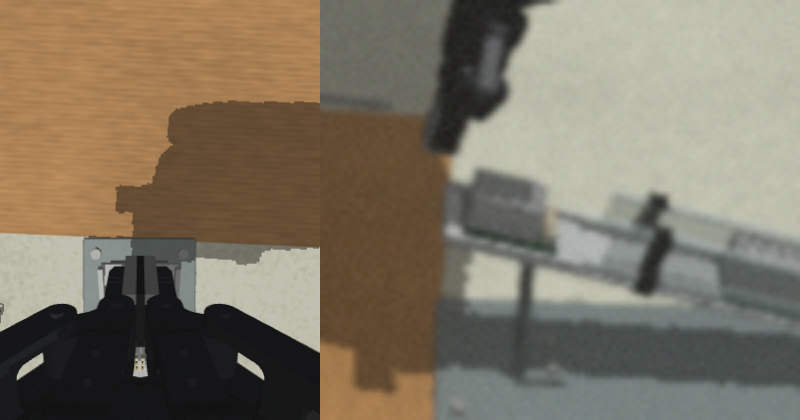

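m1 lies flat in the bay, header downstream. Now pushing it in, with force checks.

```bash
cat >> h.py <<'E'
def push(x0,x1,step,v,lim,z=8,verbose=True):
    Rt=Rtube(); Rb=toolR(Rt,1); f0=np.array(current_force()); log=[]
    x=x0
    while x<x1-1e-6:
        x=min(x+step,x1); movel(tip(tubeP([x,0,z]),Rb),v=v); f=np.array(current_force())-f0
        log.append((round(x,1),*np.round(Rt.T@f,1)))
        if abs(Rt.T@f)[0]>lim or np.linalg.norm(f)>lim*1.5: log.append('STOP'); break
    if verbose: print(log)
    return x,log
E
python3 - <<'E'
from h import *
Rt=Rtube(); Rb=toolR(Rt,1)
movel(tip(tubeP([-102,0,8]),Rb),v=150)
x,l=push(-102,-6,12,80,8)
print(inv(current_tcp_pos()),current_clock())
snap("scene","s9.png")
movel(tip(tubeP([x-4,0,8]),Rb),v=150);movel(tip(tubeP([x-20,0,90]),Rb),v=250); print(current_clock())
b=cv2.imread('pics/s9.png')[170:270,260:400]
cv2.imwrite('pics/z26.png',cv2.resize(b,None,fx=5,fy=5,interpolation=cv2.INTER_CUBIC))
E
```

```text
[(-90, np.float64(-0.6), np.float64(0.7), np.float64(0.3)), (-78, np.float64(-0.3), np.float64(0.6), np.float64(-1.1)), (-66, np.float64(0.2), np.float64(0.1), np.float64(0.2)), (-54, np.float64(-0.1), np.float64(0.1), np.float64(-0.4)), (-42, np.float64(0.1), np.float64(0.6), np.float64(-0.1)), (-30, np.float64(-0.9), np.float64(0.9), np.float64(-0.8)), (-18, np.float64(-0.3), np.float64(0.4), np.float64(0.0)), (-6, np.float64(-0.6), np.float64(0.9), np.float64(-0.2))]
[ -5.45170903   0.0307214  -16.54703216] 38.9417
39.725
```

View pics/z26.png

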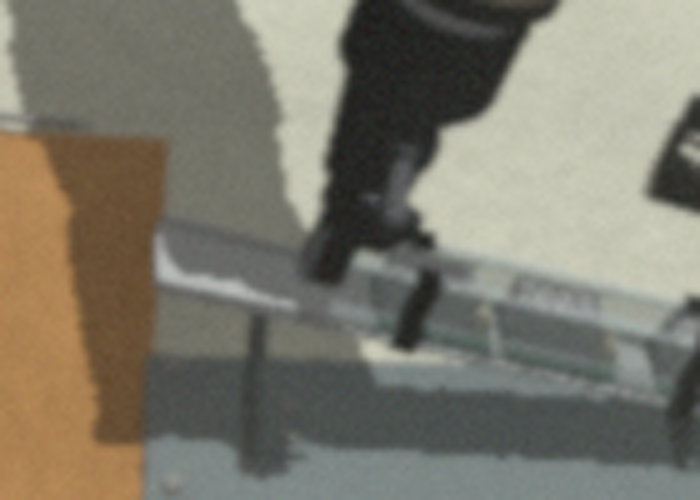

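m1 went in at under 1 N. Now m2: lift high before crossing the bay end.

```bash
python3 - <<'E'
from h import *
R=toolR(Rz(M2[2]),-1); p=pose2(M2,[[GX,0,0]])[0]
goto(tip(p+[0,0,75],R),R); let_go(); movel(tip(p+[0,0,6.5],R),v=150); print(F(),current_clock())
grasp(45); print(current_grip_width(),F())
movel(tip(p+[0,0,205],R),v=250); print(current_grip_width(),current_clock())
Rt=Rtube();Rb=toolR(Rt,-1);tz=Rt[:,2]
goto(tip(tubeP([-46+GX,0,80]),Rb),Rb); print(current_grip_width(),F(),current_clock())
snap("scene","s10.png");snap("wrist","w10.png")
b=cv2.imread('pics/s10.png')[140:260,260:400];a=cv2.imread('pics/w10.png')
cv2.imwrite('pics/z27.png',cv2.hconcat([a[:,140:440],cv2.resize(b,(490,420),interpolation=cv2.INTER_CUBIC)]))
E
```

```text
[-0.8, -0.1, 0.3] 42.4833
0.29368197981331806 [-0.9, 0.4, 6.0]
0.29198583956204793 44.0083
0.29515993873822494 [0.1, -0.5, -1.1] 46.2083
```

View pics/z27.png

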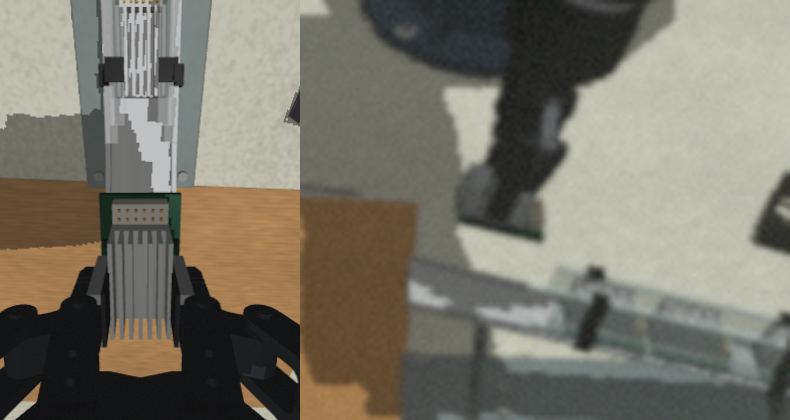

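Held well aligned, header toward the mouth. Lower, release, and push.

```bash
python3 - <<'E'
from h import *
Rt=Rtube();Rb=toolR(Rt,-1);tz=Rt[:,2]
P=lambda x,z:tip(tubeP([x,0,z]),Rb)
movel(P(-53,14),v=150); dwell(.05); f0=np.array(current_force())
for k in np.arange(13,4,-1.):
    movel(P(-53,k),v=40); f=np.array(current_force())-f0
    if f@tz>2: break
print('contact tip z',k,f.round(1),current_clock())
let_go(); movel(P(-53,75),v=250)
snap("scene","s11.png"); snap("wrist","w11.png"); print(current_clock())
b=cv2.imread('pics/s11.png')[170:270,260:400];a=cv2.imread('pics/w11.png')
cv2.imwrite('pics/z28.png',cv2.hconcat([a[:,140:440],cv2.resize(b,(490,420),interpolation=cv2.INTER_CUBIC)]))
E
```

```text
contact tip z 6.0 [-5.8  3.7 14.9] 48.95
50.0917
```

View pics/z28.png

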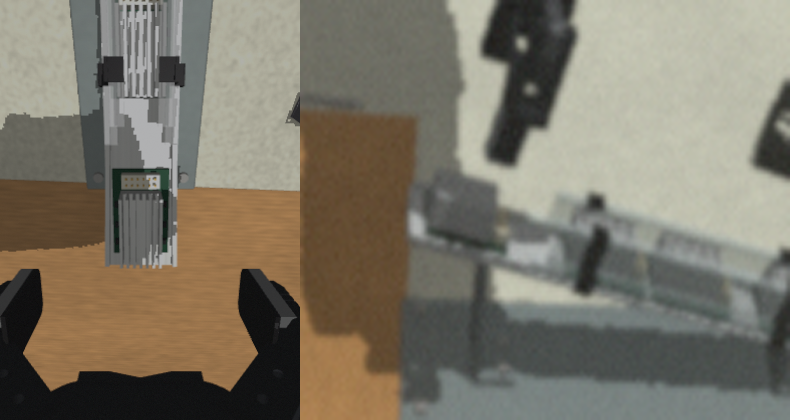

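m2 is seated straight in the bay. Final push, stopping when the force rises at the stopper.

```bash
python3 - <<'E'
from h import *
Rt=Rtube();Rb=toolR(Rt,-1)
P=lambda x,z:tip(tubeP([x,0,z]),Rb)
goto(P(-101,45),Rb); grasp(30); movel(P(-101,8),v=150); dwell(.05)
f0=np.array(current_force()); log=[]
xs=list(np.arange(-85,-20,16.))+[-20,-17]+list(np.arange(-15.5,-1,1.))
for x in xs:
    movel(P(x,8),v=100 if x<-20 else 40); f=Rt.T@(np.array(current_force())-f0); log.append((float(x),*[float(v) for v in f.round(1)]))
    if abs(f[0])>5: break
print(log,inv(current_tcp_pos()),current_clock())
snap("scene","s12.png"); snap("wrist","w12.png")
b=cv2.imread('pics/s12.png')[170:270,280:420];a=cv2.imread('pics/w12.png')
cv2.imwrite('pics/z29.png',cv2.hconcat([a[:,140:440],cv2.resize(b,(490,420),interpolation=cv2.INTER_CUBIC)]))
E
```

```text
[(-85.0, -0.8, -1.0, -0.2), (-69.0, 0.2, -1.5, -1.0), (-53.0, -0.5, -1.1, -1.1), (-37.0, -0.3, -1.5, -0.7), (-21.0, 0.8, -0.6, -1.5), (-20.0, -0.6, -2.5, -0.7), (-17.0, 0.4, -1.7, -0.5), (-15.5, 0.3, -1.6, 0.1), (-14.5, 0.0, -1.6, -0.1), (-13.5, -0.5, -1.5, -1.0), (-12.5, -0.4, -0.7, -0.9), (-11.5, 0.0, -1.4, -0.8), (-10.5, 0.9, -0.5, 0.0), (-9.5, -1.1, -1.4, -1.0), (-8.5, -3.1, -0.9, 0.2), (-7.5, -8.3, -0.3, 2.3)] [ -8.4701822   -0.15660326 -16.30973157] 55.9417
```

View pics/z29.png

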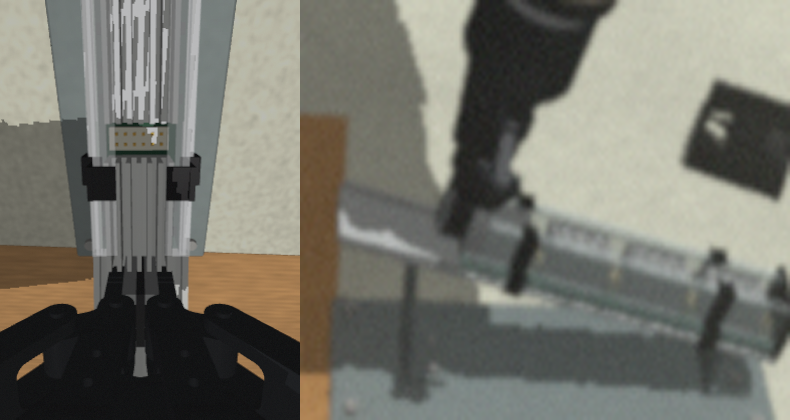

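The force rose to 8 N with the tip at x = −8.5 (plain end about 2.5 mm inside, as expected), and the row looks closed. Backing off and checking.

```bash
python3 - <<'E'
from h import *
Rt=Rtube();Rb=toolR(Rt,-1)
P=lambda x,z:tip(tubeP([x,0,z]),Rb)
movel(P(-14,8),v=80); movel(P(-60,90),v=250); dwell(.1)
c=calibration('wrist');snap("wrist","w13.png");snap("scene","s13.png");snap("top","t13.png"); print(current_clock())
for x in(2,60,118,176,234): print(x,proj(c,[tubeP([x,0,28])]).round(1),proj(calibration('scene'),[tubeP([x,-13,28]),tubeP([x,-18.5,2])]).round(1).tolist())
b=cv2.imread('pics/s13.png')[190:270,280:430]
cv2.imwrite('pics/z30.png',cv2.resize(b,None,fx=5.3,fy=5.3,interpolation=cv2.INTER_CUBIC))
cv2.imwrite('pics/z31.png',cv2.imread('pics/w13.png'))
E
```

```text
57.0667
2 [[279.6 131.5]] [[328.9, 224.1], [325.3, 233.3]]
60 [[279.5  21.5]] [[351.8, 229.4], [347.9, 238.6]]
118 [[ 279.5 -112.4]] [[374.3, 234.7], [370.2, 243.7]]
176 [[ 279.5 -281. ]] [[396.4, 239.9], [392.1, 248.8]]
234 [[ 279.5 -503. ]] [[418.1, 245.0], [413.6, 253.8]]
```

View pics/z30.png

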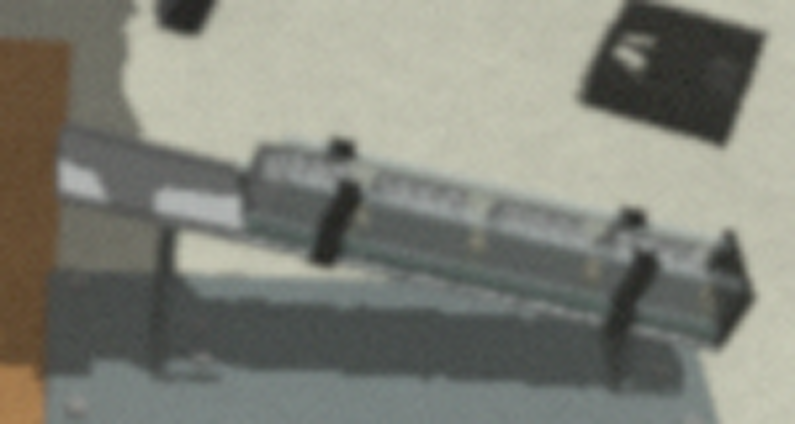

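View pics/z31.png

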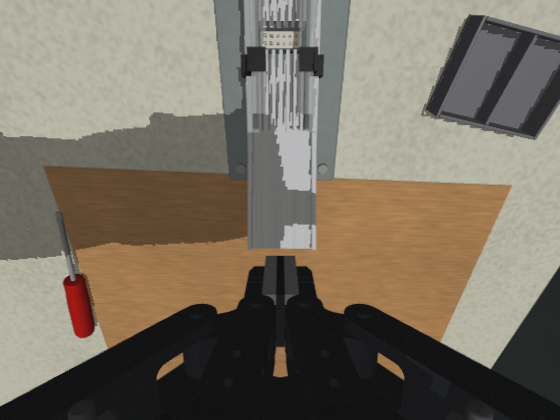

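View pics/t13.png

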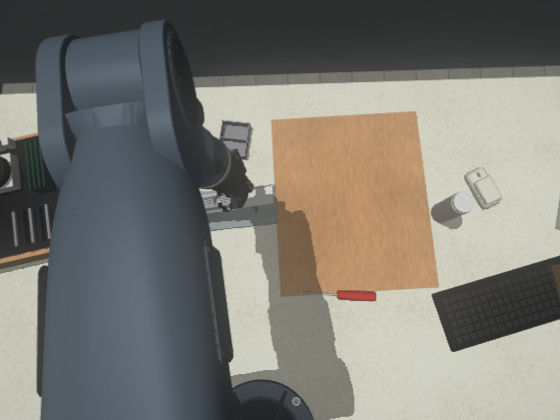

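Four modules are evenly spaced: headers at columns 363, 478, 592 and 707 in the zoomed view, which is 58 mm each. The plain end is at row about 130 (predicted 131.5 for x = 2). The bystanders are in place, so I'm handing in.

```bash
python3 -c "
from bench import *
print(current_force(),current_clock()); sign_off()"
```

```text
[-0.16971529  0.77620045  0.03858972] 57.0667
the job is handed in; nothing more can be done
```

Both loose modules are in the tube, header end first and heat sink up. The row is closed against the stopper, and I handed in at 57.1 s on the robot clock.

**Last checks**
- **Final push:** the force stayed near 1 N, then rose to 8 N, with the pusher's edge about 2.5 mm inside the mouth. The brief says 2 mm for a full tube.
- **Pictures:** the four headers are evenly spaced at 58 mm and no gaps show. The last module's plain end is within 2 pixels of its predicted flush position.
- **Bench:** the tray, screwdriver, spray can and fan look where they were at the start. The gripper was clear of everything at hand-in.

**What went wrong on the way**
- **Fingertip offset:** the real fingertips are about 24.5 mm behind the reported TCP, so my first grasp closed on air above the module. I measured the offset by pressing the shut fingers on the mat (about 23 N) and corrected for it.
- **First module dropped once:** I carried it too low, it clipped the bay's upper end and hung there with its header hooked under the floor. One attempt to lift it slipped off at about 20 N. I then pulled it upstream to free it, turned it and laid it in the bay.
- **Firm placing:** the second module touched down in the bay at about 16 N before release, harder than I intended.

I saw no damage in the pictures, but they are too coarse to rule out light marks on the first module.

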